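# Drive the dowel home, then check it with the plunger gauge

### The arm

A 6-joint arm with a two-finger parallel gripper is mounted at the origin on the work surface. World frame = base frame: x ahead of the robot, y to its left, z up, the work surface at z = 0. Lengths are in mm, angles in rad, forces in N, time in s.
With the tool pointing down it reaches from about 400 to 925 mm from the base axis. Payload 12.5 kg.
Tool frame: the origin (TCP) lies on the centre line of the jaws, within the pads' length; the fingertips stand 14 mm ahead of it and the grasp point (between the pads) lies 5 mm behind it (finger_overhang is the distance from the TCP to the fingertips, in mm); x points along the fingers, y is the direction in which the jaws open and shut, and the axes are right-handed (so a half turn about x gives the same grasp; the last joint's range is limited). The gripper opens to 95 mm and grips with 3 to 60 N. Pads are 20 mm wide; open, the fingers measure 119 mm over their backs; the gripper's body (75 mm by 180 mm) begins 59 mm behind the grasp point.
Start: joints at [1.076, 0.491, 1.559, -0, 1.092, -0.106], TCP at [236.908, 578.377, 228.661] pointing down, gripper open.
Joint ranges: [-3.1, 3.1], [-0.84, 2.19], [0.05, 2.79], [-1.13, 4.28], [0.06, 2.93], [-2.69, 2.69]. Speed limits (rad/s): [2.22, 2.22, 2.79, 3.14, 3.14, 3.14].

### API

Orientations are given as a unit quaternion [x, y, z, w].
In Python, from rig import sense, camera, sign_off, finger_overhang gives the robot as it stands.
- The arm moves only by the tool jog_arm, never from a script. Its argument "series" is a list that holds one entry, the list of rows, each a list of 7 numbers: the closure in counts, from 0 (fully open) to 255 (shut), then the shift along the world's x, y, z in mm, then the turn, a rotation vector about the world's x, y, z in units of 8 degrees (1.0 is 8 degrees). A call has 1 to 12 rows; each row shifts and turns the commanded pose from where the row before left it; what a row does not reach is not made up. A row lasts 1/8 s, in which the tool goes at most 62.5 mm and 10.7 degrees, less where a joint would pass 70% of its speed; a pose out of reach is approached as far as the arm can. A call with a gripper value outside its range is refused whole. The fingers move at their own pace and stop on an object; "squeeze" is the grip in N (left out, the last holds). Time passes only in rows, so rows that do not move let the fingers close. It gives the time, the measured TCP pose, the force and the opening at its end, in the units of the state.
- sense(): the state, without advancing time (a new reading comes with each control period).
- camera(name): name is "side" or "top"; returns a dict with "frame" (384x512x3 uint8, red, green, blue), "depth" (384x512 float32, mm along the optical axis (not along the pixel's ray), 0 where there is no reading), "camera_matrix" (3x3 intrinsics, pixels), "R" (3x3) and "t" (3): a world point X has camera coordinates R X + t. Camera axes: x right, y down, z forward; pixel columns grow to the right and rows downward; lengths in mm; the calibration is good to about 2 mm. A picture is of the moment at which its call begins.
- sign_off(): hands the job in, once; it reports no verdict.
The state is a dict: "time": time; "qpos": joint angles; "qvel": joint speeds; "effort": joint torques, N m; "position": TCP position; "tcp_rot": TCP orientation; "force": force on the tool from outside, world axes, zero at the start; "moment": the same for the moment, N m; "opening": finger opening in mm.
Only numpy, scipy, OpenCV 4.12 (cv2) and the standard library are available. Lean on these libraries where they do the work, as an engineer would, in place of code of your own. Each camera call takes 0.05 s, during which the arm holds its last target.

### The job

Drive the red-topped brass dowel in the bearing pedestal fully home, striking or pushing it only with the mallet, and set the mallet back down on the bench clear of the pedestal. Then take the plunger gauge from its wooden stand and hold it upright with its tip on the middle of the dowel's red top, pressed lightly so that its sprung plunger is about half way in. Finish while still holding it there, and leave the flywheel, connecting rod, mug, wrench and copper bush where they are.

Things in the scene. Friction and masses are not known exactly. Their poses are not given: they have to be found in the camera images.
- pedestal: Grey cast bearing pedestal, fixed to the bench; it may stand at another place and yaw each time. Base plate 150 x 100 x 16 (local x, y, z), a 60 x 52 block on it up to 62 high (with an 88 wide, 12 thick rib along local y, 45 high), and on its top a round steel boss of diameter 30 up to 70 high. Origin: centre of the underside, on the bench; z up. The dowel stands on the vertical axis through the origin.
- dowel: Upright round brass dowel, diameter 15, with a red dot of diameter 11 on its flat top, in the middle of the pedestal's boss. It slides straight down only, needs about 6 N (stiff friction, no spring back) and stays where it is left. At the start its top is 81 to 84 above the bench; fully home, against its stop, the top is 72 above the bench, 2 proud of the boss. Origin: centre of its top face.
- dowel_top (a point): Centre of the dowel's red top face (same point as the dowel's origin).
- mallet: Mallet, about 0.36 kg, standing on one face of its head: head a round bar, diameter 44, 72 long, white faces, its axis upright; a straight pale wooden handle sticks out level from it along the mallet's local -x, 22 wide (local y), 26 tall, from 18 to 148 from the head's axis, its middle 36 above the lower face. It stands by itself. Origin: centre of the head's lower face (the striking face); z up along the head.
- mallet_grip (a point): Point in the middle of the mallet handle, 50 from the head's axis, 36 above the lower face: a good place to grip across the handle's 22 mm width. The mallet's centre of mass lies between here and the head.
- stand: Wooden block, 64 x 64 x 75 high, fixed to the bench (another place and yaw each time), with a vertical through hole of diameter 19 in its middle that holds the gauge. Origin: centre of its underside.
- gauge: Plunger gauge, about 0.15 kg, resting upright in the stand: a grey square case 34 x 34 x 46 high with a small white dial on top, whose underside rests on the stand's top (75 above the bench); below it a round steel stem, diameter 14, 40 long, hanging in the hole (lift it by 70 to draw it out); below that the thin sprung plunger. Origin: centre of the case's underside; z up along the gauge; x and y square to the case's sides.
- gauge_tip (a point): Tip (lowest point) of the gauge's plunger, a brass ball end of diameter 7: 62 below the gauge's origin when free, and it rises towards the gauge as it is pressed.
- plunger (a joint): How far the gauge's plunger is pushed in, in m: 0 free, 0.012 fully in, about 0.006 half way. It pushes back with about 0.75 N at 0, 2.25 N half way and 3.75 N fully in.
- flywheel: Spoked steel flywheel lying flat, diameter about 150, 28 high at the hub. Leave alone. Origin: centre of its underside.
- conrod: Steel connecting rod lying flat, 182 long, 16 high. Leave alone. Origin: below the middle of its shank; x along it.
- mug: White ceramic mug, diameter 82, 95 high. Leave alone. Origin: centre of its underside.
- wrench: Steel open-ended wrench lying flat. Leave alone. Origin: on its underside.
- bush: Flanged copper bush, diameter 42, 30 high. Leave alone. Origin: centre of its underside.
Mind the look-alikes: they are no part of the job. There is more than one size of the gauge; the job needs the smaller. Several things look just like the mallet: the one meant starts farthest to the robot's right.

How it is judged:
By the outcome, as a careful person would: the job done as asked, in the order asked, and still so for the second after the job is handed in, while the arm keeps its last pose, push and grip.
It also fails if it takes over 69 s, if anything falls off the work surface, if the arm or the gripper's body presses on something with over 40 N, if the wrist force passes 120 N, or if a joint passes its speed limit or range.

## Working session

There is one attempt and no reset: what is moved stays moved. The work goes in short steps, Python scripts to look and compute and a tool call to move; the robot and the scene stay as the last step left them, time stands still between calls to the robot, and variables do not carry over. Pictures are saved under pics/ and viewed, and the job is handed in when it is done.

Besides the shell and the picture viewer there is one more tool, called after "Emit:" as name([rows], argument=value, ...), one row to a line, values as JSON. jog_arm: Moves the arm, as the interface text tells. Its arguments: {"type":"object","properties":{"series":{"type":"array","items":{"type":"array","items":{"type":"array","items":{"type":"number"}}}},"squeeze":{"type":"number"}},"required":["series"]}

```bash
ls; mkdir -p pics
python3 - <<'E'
from rig import sense,camera,finger_overhang
import numpy as np,cv2,pickle
print(sense(), finger_overhang)
for n in("side","top"):
    c=camera(n); pickle.dump(c,open(f"{n}0.pkl","wb"))
    cv2.imwrite(f"pics/{n}0.png",cv2.resize(c["frame"][:,:,::-1],(800,600),interpolation=cv2.INTER_CUBIC))
    print(n,c["camera_matrix"],c["R"],c["t"],-c["R"].T@c["t"])
E
```

```text
pics
{'time': 0.0, 'qpos': array([ 1.07641839e+00,  4.91554288e-01,  1.55945933e+00, -6.51759565e-06,
        1.09171780e+00, -1.05608595e-01]), 'qvel': array([ 0.00083365, -0.0004755 , -0.0009072 , -0.00017759,  0.00156607,
        0.0010363 ]), 'effort': array([ 3.00042148e-04, -6.12660670e+01, -2.58171684e+01,  6.91851508e-02,
        4.83534706e-02, -9.80039704e-05]), 'position': array([236.77787142, 578.15533808, 228.06162023]), 'tcp_rot': array([ 0.13620045,  0.69390675, -0.13697092,  0.6936727 ]), 'force': array([ 0.2587901 , -0.75319486, -0.01105146]), 'moment': array([-0.04331941, -0.01777915,  0.0247035 ]), 'opening': 94.87084171352305} 14.0
side [[492.34650831   0.         253.07452972]
 [  0.         492.34650831 189.89191312]
 [  0.           0.           1.        ]] [[-0.99408206 -0.10824619 -0.00914414]
 [-0.06104921  0.62630047 -0.77718769]
 [ 0.08985458 -0.7720301  -0.62920241]] [ 529.53822432  117.96131901 1450.1507018 ] [ 403.30320725 1103.00126195 1008.95857243]
top [[374.83513634   0.         253.45395017]
 [  0.         374.83513634 190.41318086]
 [  0.           0.           1.        ]] [[ 4.68548602e-05 -9.99916573e-01 -1.29168267e-02]
 [-9.92002800e-01  1.58383213e-03 -1.26205931e-01]
 [ 1.26215861e-01  1.28194416e-02 -9.91919966e-01]] [  22.13050333  530.45038507 1328.65027507] [ 358.51049231    4.25595806 1385.14657613]
```

View pics/top0.png

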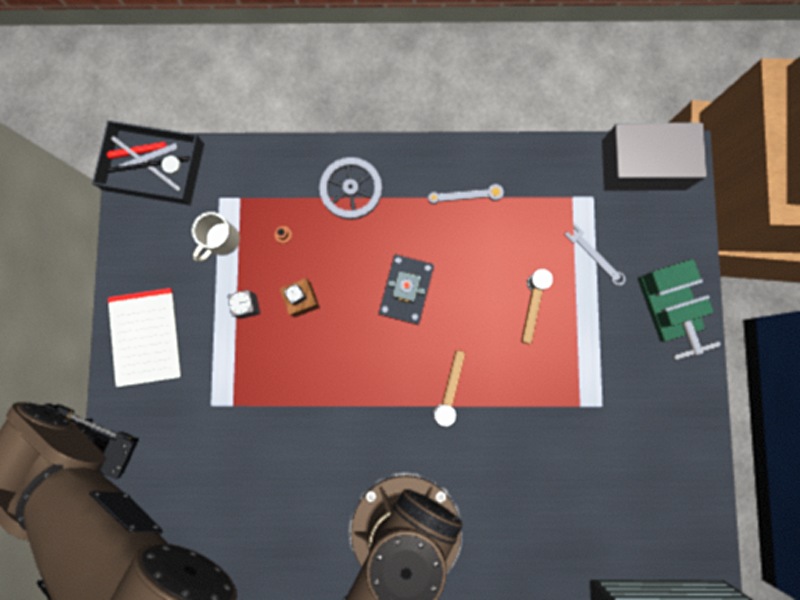

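View pics/side0.png

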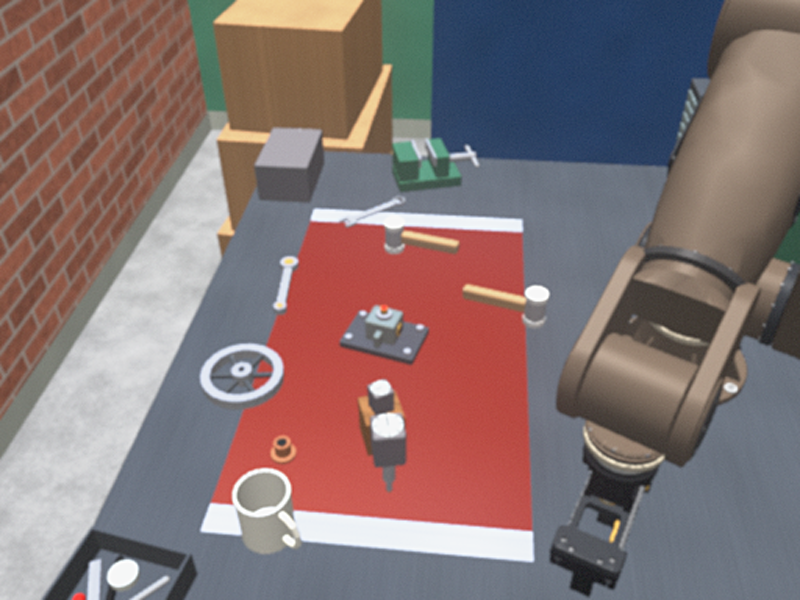

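The top view shows two mallets with heads at (541,279) and (446,415). The robot's right is image right, so the one at (541,279) is meant. The gauges are at (294,294), in the wooden stand, and (241,303), which looks larger and stands apart. The pedestal is at (406,288). Next I'll check these in close crops.

```bash
cat > h.py <<'E'
import numpy as np,cv2,pickle
def load(n): return pickle.load(open(n,"rb"))
def crop(c,u0,v0,u1,v1,f,name):
    im=c["frame"][v0:v1,u0:u1,::-1]
    im=cv2.resize(im,None,fx=f,fy=f,interpolation=cv2.INTER_CUBIC)
    for u in range((u0+9)//10*10,u1,10):
        cv2.putText(im,str(u),(int((u-u0+.5)*f)-10,10),0,.35,(0,255,255),1); cv2.line(im,(int((u-u0+.5)*f),12),(int((u-u0+.5)*f),18),(0,255,255),1)
    for v in range((v0+9)//10*10,v1,10):
        cv2.putText(im,str(v),(0,int((v-v0+.5)*f)+4),0,.35,(0,255,255),1); cv2.line(im,(25,int((v-v0+.5)*f)),(31,int((v-v0+.5)*f)),(0,255,255),1)
    cv2.imwrite("pics/"+name,im)
def atz(c,u,v,z):
    K,R,t=c["camera_matrix"],c["R"],c["t"]
    d=R.T@np.linalg.inv(K)@np.array([u,v,1.]); o=-R.T@t
    return o+d*(z-o[2])/d[2]
def dep(c,u,v):
    K,R,t=c["camera_matrix"],c["R"],c["t"]
    return R.T@(c["depth"][int(round(v)),int(round(u))]*(np.linalg.inv(K)@np.array([u,v,1.]))-t)
def proj(c,X):
    p=c["camera_matrix"]@(c["R"]@np.asarray(X,float)+c["t"]); return p[:2]/p[2]
E
python3 - <<'E'
from h import *
t=load("top0.pkl"); s=load("side0.pkl")
crop(t,130,165,220,215,8,"t_gauges.png")
crop(t,235,155,285,215,10,"t_ped.png")
crop(t,325,160,365,230,8,"t_mal.png")
crop(s,210,235,280,325,6,"s_gauges.png")
crop(s,215,190,280,235,12,"s_ped.png")
crop(s,235,135,300,170,12,"s_mal.png")
E
cd pics; python3 -c "
import cv2,numpy as np
def st(a,b,o):
    A=cv2.imread(a);B=cv2.imread(b);h=max(A.shape[0],B.shape[0])
    print(A.shape,B.shape)
    P=lambda I:cv2.copyMakeBorder(I,0,h-I.shape[0],0,8,cv2.BORDER_CONSTANT)
    cv2.imwrite(o,np.hstack([P(A),P(B)]))
st('t_mal.png','s_gauges.png','m1.png')
"
```

```text
(560, 320, 3) (540, 420, 3)
```

View pics/t_gauges.png

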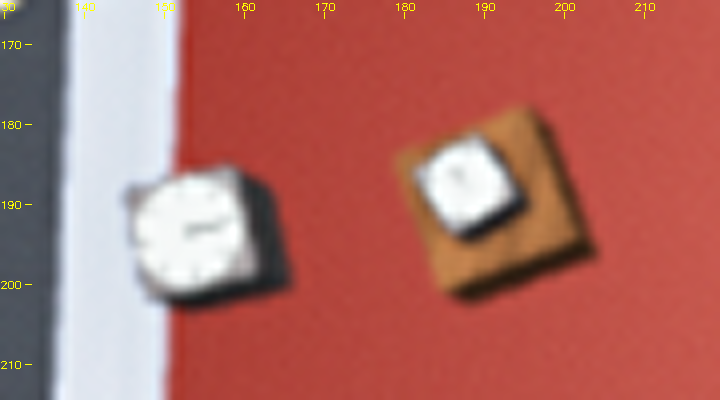

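View pics/t_ped.png

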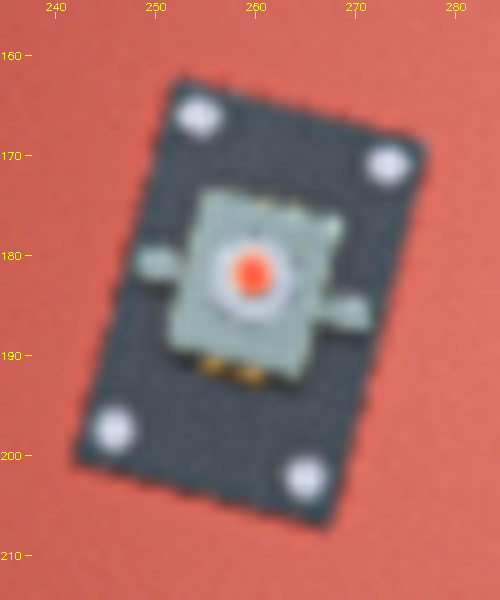

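View pics/m1.png

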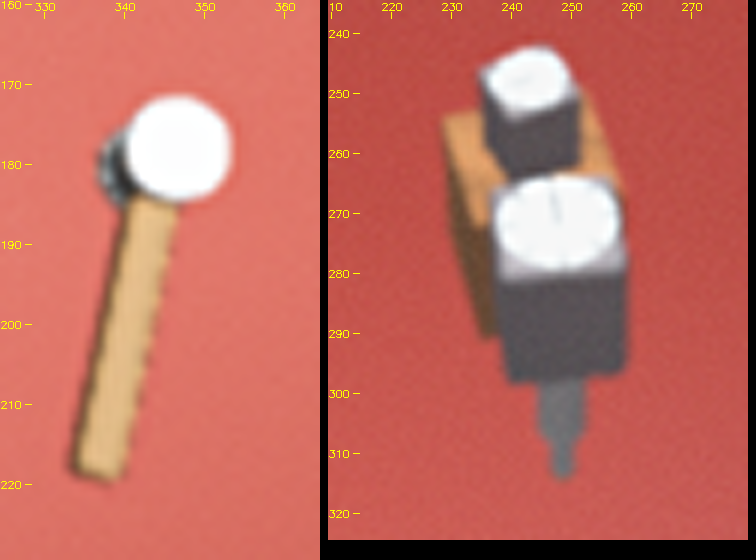

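View pics/s_ped.png

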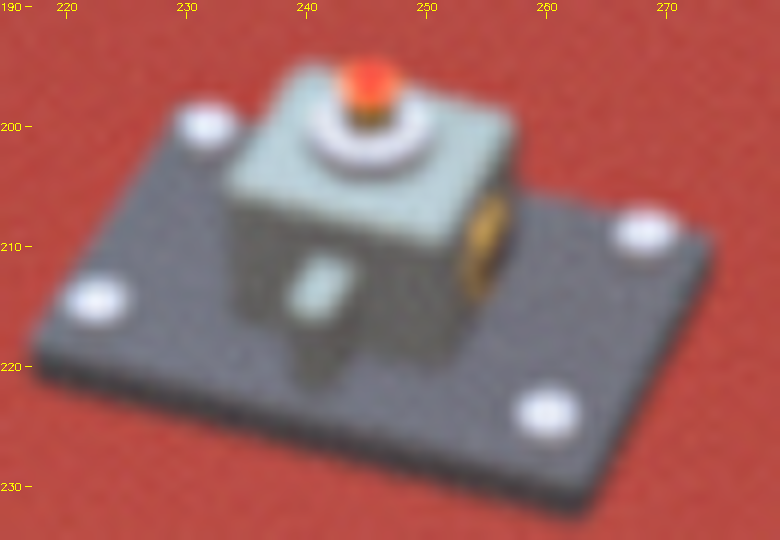

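View pics/s_mal.png

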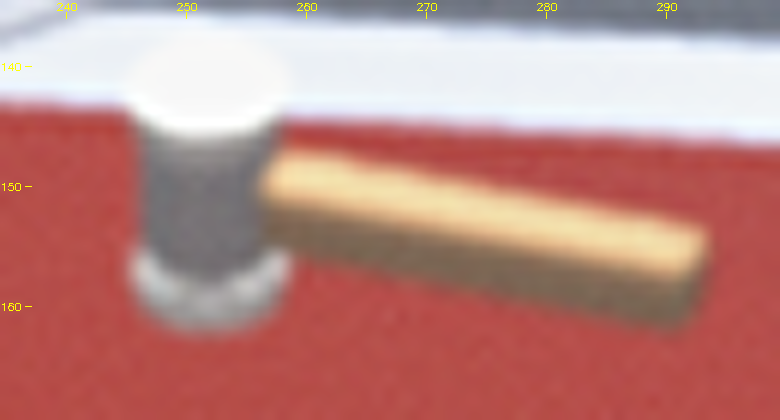

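Run:
```python
from h import *
np.set_printoptions(precision=1,suppress=True)
t=load("top0.pkl"); s=load("side0.pkl")
def cloud(c):
    v,u=np.mgrid[0:384,0:512]; K,R,tt=c["camera_matrix"],c["R"],c["t"]
    d=c["depth"].ravel(); r=np.c_[u.ravel(),v.ravel(),np.ones(d.size)]@np.linalg.inv(K).T*d[:,None]
    P=(r-tt)@R; P[d==0]=np.nan; return P
for n,c in(("top",t),("side",s)):
    P=cloud(c); print(n)
    m=atz(t,346.7,178.1,72); g=atz(t,187.7,187.5,121); p=atz(t,259.8,182,82); big=atz(t,154,194,140)
    def sel(cen,r,z0,z1): 
        k=(np.hypot(P[:,0]-cen[0],P[:,1]-cen[1])<r)&(P[:,2]>z0)&(P[:,2]<z1); return P[k]
    for nm,cen,r,z0,z1 in(("malhead",m,40,62,85),("handle",m,170,42,56),("gauge",g,45,105,135),("stand",g,60,68,82),("block",p,50,56,66),("plate",p,110,10,22),("dowel",p,20,76,90),("big",big,55,100,400),("biglow",big,60,10,100)):
        q=sel(cen,r,z0,z1)
        if len(q)<3: print(nm,len(q),cen);continue
        rect=cv2.minAreaRect(q[:,:2].astype(np.float32))
        print(nm,len(q),"mean",q.mean(0),"zmed",np.median(q[:,2]),np.percentile(q[:,2],[5,95]),rect)
print("pix m,g,p",m,g,p, "handle end",atz(t,336.75,218.9,49))
print("side: headtop",atz(s,251.9,141,72)," dowel",atz(s,245.3,196.3,83),"gauge",atz(s,243,247.5,121))
```

```text
top
malhead 121 mean [ 567.7 -307.9   71.8] zmed 71.84850166803987 [65.9 76. ] ((568.0595703125, -308.5168762207031), (40.55026626586914, 40.07744598388672), 1.6623454093933105)
handle 225 mean [ 488.9 -288.5   48.3] zmed 48.362032012929944 [43.2 53.1] ((499.5649719238281, -291.1376953125), (28.042095184326172, 152.09317016601562), 80.20533752441406)
gauge 106 mean [528.6 243.8 121. ] zmed 121.51214767359772 [115.6 125.6] ((529.1611938476562, 244.85830688476562), (34.54735565185547, 34.07344436645508), 33.2312126159668)
stand 204 mean [527.1 241.4  74.8] zmed 74.73962361610444 [69.8 80.1] ((529.1476440429688, 245.00692749023438), (65.02225494384766, 64.77705383300781), 20.569782257080078)
block 176 mean [553.5  -1.4  61.2] zmed 61.31876408325347 [57.  65.1] ((554.0780639648438, -1.3336448669433594), (51.63258361816406, 60.83139419555664), 74.09127044677734)
plate 722 mean [552.   -1.5  15.9] zmed 15.898166065264089 [11.3 20.4] ((554.838134765625, 0.43091583251953125), (103.34049224853516, 150.2236785888672), 75.25054168701172)
dowel 15 mean [553.6  -0.3  82.5] zmed 82.87491494353688 
[... 1517 characters left out ...]
 [553.4  -0.   81.2] zmed 81.62253752030054 [77.1 84.8] ((552.6444091796875, -1.2520036697387695), (13.919234275817871, 12.282849311828613), 76.04632568359375)
big 685 mean [501.9 364.4 141.4] zmed 151.69703522708775 [105.3 158.6] ((503.9410400390625, 353.4490966796875), (49.08573532104492, 53.37005615234375), 13.930155754089355)
biglow 148 mean [502.6 363.7  62.1] zmed 58.70314722139493 [17.4 99. ] ((502.2203674316406, 365.1100769042969), (52.653133392333984, 30.74782943725586), 3.424487352371216)
pix m,g,p [ 569.  -308.4   72. ] [529.7 244.9 121. ] [554.1  -1.2  82. ] handle end [ 426.1 -274.1   49. ]
side: headtop [ 570.1 -312.6   72. ]  dowel [555.1  -1.1  83. ] gauge [530.4 243.9 121. ]
```

```bash
cat >> h.py <<'E'
def st():
    from rig import sense
    from scipy.spatial.transform import Rotation as Ro
    s=sense(); M=Ro.from_quat(s["tcp_rot"]).as_matrix()
    print("t",round(s["time"],2),"pos",s["position"].round(1),"q",s["qpos"].round(3),"F",s["force"].round(2),"M",s["moment"].round(2),"open",round(s["opening"],1))
    print(" xaxis",M[:,0].round(4),"yaxis",M[:,1].round(4),"jaw az deg",np.degrees(np.arctan2(M[1,1],M[0,1])).round(2)); return s,M
E
python3 - <<'E'
from h import *
st()
t=load("top0.pkl"); f=t["frame"].astype(int)
hs=cv2.cvtColor(t["frame"],cv2.COLOR_RGB2HSV)
v,u=np.mgrid[0:384,0:512]
m=(u>328)&(u<352)&(v>186)&(v<222)&(hs[...,0]>12)&(hs[...,0]<28)&(f[...,1]>140)
P=np.array([atz(t,a,b,49)[:2] for a,b in zip(u[m],v[m])]); 
r=cv2.fitLine(P.astype(np.float32),cv2.DIST_L2,0,.01,.01).ravel(); print(m.sum(),r,np.degrees(np.arctan2(r[1],r[0])))
n=np.array([-r[1],r[0]]);print("head offset from line",n@(np.array([568.7,-308.4])-r[2:]), "width",np.ptp(P@n))
print(cv2.minAreaRect(P.astype(np.float32)))
E
```

```text
t 0.1 pos [236.8 578.2 228.1] q [ 1.076  0.491  1.559 -0.     1.092 -0.106] F [-0.63 -0.29 -0.38] M [ 0.02  0.05 -0.04] open 95.2
 xaxis [-4.e-04 -9.e-04 -1.e+00] yaxis [ 0.379   0.9254 -0.001 ] jaw az deg 67.73
176 [ 9.7225344e-01 -2.3393008e-01  4.8471915e+02 -2.8819977e+02] -13.528561
head offset from line 0.0059027962781670685 width 18.893528016849046
((484.6372375488281, -287.97149658203125), (18.78959846496582, 118.83758544921875), 76.34988403320312)
```

Both cameras agree on every position. The mallet head is at (568.7,-308.4) with its handle axis at -13.5°. The dowel is at about (554,-1), with its top about 83 high. The gauge is at (529.5,245) with a case yaw of about 33°. Depth gives the gauge in the stand a 34 mm case and the look-alike about 50 mm, so the one in the stand is right. Moving to the mallet.

Emit:
jog_arm([
  [[0,22,-40,0,0,0,0.09],[0,22,-40,0,0,0,0.09],[0,22,-40,0,0,0,0.09],[0,22,-40,0,0,0,0.09],[0,22,-40,0,0,0,0.09],[0,22,-40,0,0,0,0.09],[0,22,-40,0,0,0,0.09],[0,22,-40,0,0,0,0.09],[0,22,-40,0,0,0,0.09],[0,22,-40,0,0,0,0.09],[0,22,-40,0,0,0,0.09],[0,22,-40,0,0,0,0.1]],
], squeeze=60)

```text
time: 1.6
position: [501.4, 96.9, 228.5]
tcp_rot: [0.083, 0.702, -0.083, 0.702]
force: [-0.0, 0.0, -0.4]
opening: 95.2
```

Emit:
jog_arm([
  [[0,2,-39.5,0,0,0,0],[0,2,-39.5,0,0,0,0],[0,2,-39.5,0,0,0,0],[0,2,-39.5,0,0,0,0],[0,2,-39.5,0,0,0,0],[0,2,-39.5,0,0,0,0],[0,2,-39.5,0,0,0,0],[0,2,-39.5,0,0,0,0],[0,2,-39.5,0,0,0,0],[0,2,-39.5,0,0,0,0],[0,0,0,0,0,0,0],[0,0,0,0,0,0,0]],
])

```text
time: 3.1
position: [520.6, -296.0, 228.3]
tcp_rot: [0.084, 0.702, -0.083, 0.702]
force: [0.3, 0.0, 0.1]
opening: 95.6
```

```bash
python3 -c "from h import *;st()"
```

```text
t 3.1 pos [ 520.6 -296.   228.3] q [-0.627  0.454  1.625  0.     1.063 -1.961] F [0.26 0.04 0.05] M [-0.03 -0.02  0.  ] open 95.6
 xaxis [-7.e-04  9.e-04 -1.e+00] yaxis [2.346e-01 9.721e-01 7.000e-04] jaw az deg 76.43
```

Emit:
jog_arm([
  [[0,-0.5,-0.5,-35,0,0,0],[0,0,0,-40,0,0,0],[0,0,0,-40,0,0,0],[0,0,0,-40,0,0,0],[0,0,0,-25,0,0,0],[0,0,0,-17,0,0,0],[0,0,0,0,0,0,0]],
])

```text
time: 3.98
position: [520.3, -296.3, 31.1]
tcp_rot: [0.083, 0.703, -0.083, 0.702]
force: [-0.2, -0.5, 0.7]
opening: 95.0
```

Emit:
jog_arm([
  [[255,0,0,0,0,0,0],[255,0,0,0,0,0,0],[255,0,0,0,0,0,0],[255,0,0,0,0,0,0],[255,0,0,0,0,0,0],[255,0,0,0,0,0,0],[255,0,0,0,0,0,0],[255,0,0,0,0,0,0]],
])

```text
time: 4.97
position: [520.4, -297.1, 31.6]
tcp_rot: [0.083, 0.702, -0.083, 0.702]
force: [0.4, 0.3, -0.8]
opening: 21.5
```

```bash
python3 -c "from h import *;st()"
```

```text
t 4.97 pos [ 520.4 -297.1   31.6] q [-0.629  0.707  1.784  0.     0.65  -1.963] F [ 0.36  0.25 -0.78] M [ 0.17 -0.06 -0.02] open 21.5
 xaxis [-0.e+00  1.e-04 -1.e+00] yaxis [2.344e-01 9.721e-01 1.000e-04] jaw az deg 76.44
```

Gripped, with the opening at 21.5. I'll lift, move over to the dowel at a raised height and look.

Emit:
jog_arm([
  [[255,0,0,10,0,0,0],[255,0,0,25,0,0,0],[255,0,0,35,0,0,0],[255,0,0,35,0,0,0],[255,0,0,25,0,0,0],[255,-2,30,0,0,0,0],[255,-2,45,0,0,0,0],[255,-2,50,0,0,0,0],[255,-2.5,50,0,0,0,0],[255,-2,50,0,0,0,0],[255,-2,45,0,0,0,0],[255,-2,37.5,0,0,0,0]],
])

```text
time: 6.48
position: [505.4, 12.1, 162.1]
tcp_rot: [0.083, 0.702, -0.083, 0.702]
force: [1.4, 1.1, -3.2]
opening: 21.5
```

Emit:
jog_arm([
  [[255,0,0,0,0,0,0],[255,0,0,0,0,0,0],[255,0,0,0,0,0,0]],
])

```text
time: 6.85
position: [506.0, 9.6, 161.8]
tcp_rot: [0.084, 0.702, -0.084, 0.702]
force: [-0.0, -0.8, -3.4]
opening: 21.8
```

Run:
```python
from h import *
from rig import camera
st()
for n in("side","top"):
    c=camera(n); pickle.dump(c,open(f"{n}1.pkl","wb"))
crop(load("top1.pkl"),215,140,305,220,7,"t1.png")
crop(load("side1.pkl"),200,110,300,215,5.5,"s1.png")
```

```text
t 6.85 pos [506.    9.6 161.8] q [-0.112  0.411  1.923  0.     0.808 -1.445] F [-0.05 -0.81 -3.36] M [ 0.01  0.12 -0.  ] open 21.8
 xaxis [ 0.  0. -1.] yaxis [0.2354 0.9719 0.    ] jaw az deg 76.38
```

View pics/t1.png

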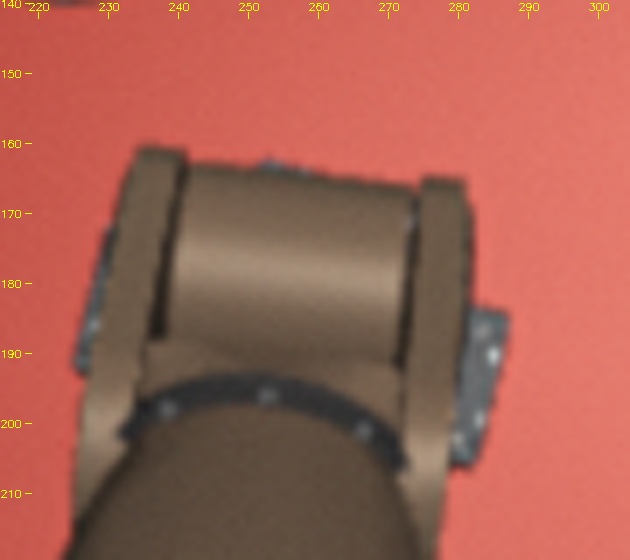

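View pics/s1.png

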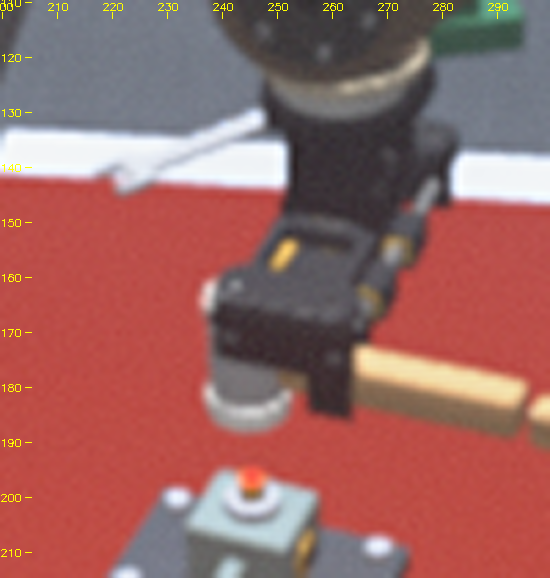

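The side picture shows the mallet head level, its lower face near (245,186) and directly above the red dowel top at (245,197). Descending to just above contact, then pressing slowly.

Emit:
jog_arm([
  [[255,-0.5,1,-15,0,0,0],[255,0,0,-15,0,0,0],[255,0,0,-10,0,0,0],[255,0,0,-4,0,0,0],[255,0,0,0,0,0,0]],
])

```text
time: 7.58
position: [505.4, 11.3, 117.5]
tcp_rot: [0.084, 0.702, -0.083, 0.702]
force: [0.3, -0.8, -2.9]
opening: 22.0
```

Emit:
jog_arm([
  [[255,0,0,-2,0,0,0],[255,0,0,-2,0,0,0],[255,0,0,-2,0,0,0],[255,0,0,-2,0,0,0],[255,0,0,0,0,0,0]],
])

```text
time: 8.2
position: [505.5, 11.4, 109.7]
tcp_rot: [0.083, 0.702, -0.083, 0.702]
force: [-1.5, 0.6, 0.1]
opening: 21.4
```

Emit:
jog_arm([
  [[255,0,0,-1.5,0,0,0],[255,0,0,-1.5,0,0,0],[255,0,0,-1,0,0,0],[255,0,0,0,0,0,0]],
])

```text
time: 8.7
position: [505.5, 11.4, 105.5]
tcp_rot: [0.084, 0.702, -0.083, 0.702]
force: [0.4, -0.3, -0.2]
opening: 21.7
```

Emit:
jog_arm([
  [[255,0,0,-1,0,0,0],[255,0,0,-1,0,0,0],[255,0,0,0,0,0,0]],
])

```text
time: 9.07
position: [505.5, 11.4, 103.6]
tcp_rot: [0.083, 0.702, -0.083, 0.702]
force: [0.0, 0.8, 0.6]
opening: 21.7
```

Emit:
jog_arm([
  [[255,0,0,-1,0,0,0],[255,0,0,0,0,0,0]],
])

```text
time: 9.32
position: [505.4, 11.4, 103.3]
tcp_rot: [0.083, 0.702, -0.083, 0.702]
force: [-5.1, 2.0, 11.7]
opening: 21.2
```

```bash
python3 -c "from h import *;st()"
```

```text
t 9.32 pos [505.4  11.4 103.3] q [-0.108  0.501  1.977  0.     0.663 -1.443] F [-5.15  1.99 11.75] M [ 0.11  0.31 -0.01] open 21.2
 xaxis [ 5.e-04  0.e+00 -1.e+00] yaxis [2.344e-01 9.721e-01 2.000e-04] jaw az deg 76.45
```

Force jumped from about 0 to 12 N right at the expected depth, so it looks seated. I'll press a little more to confirm, then back off and look.

Emit:
jog_arm([
  [[255,0,0,-0.7,0,0,0],[255,0,0,0,0,0,0]],
])

```text
time: 9.57
position: [505.3, 11.4, 103.0]
tcp_rot: [0.083, 0.702, -0.083, 0.702]
force: [-7.0, 0.9, 18.1]
opening: 22.1
```

Emit:
jog_arm([
  [[255,0,0,3,0,0,0],[255,0,0,12,0,0,0],[255,0,0,30,0,0,0],[255,0,0,15,0,0,0],[255,2,-30,0,0,0,0],[255,2,-45,0,0,0,0],[255,2,-50,0,0,0,0],[255,2.5,-50,0,0,0,0],[255,2,-50,0,0,0,0],[255,2,-45,0,0,0,0],[255,2.5,-38,0,0,0,0],[255,0,0,0,0,0,0]],
])

```text
time: 11.08
position: [520.1, -298.9, 161.5]
tcp_rot: [0.084, 0.702, -0.084, 0.702]
force: [0.4, 0.4, -3.6]
opening: 21.7
```

Run:
```python
from h import *
from rig import camera
st()
for n in("side","top"):
    c=camera(n); pickle.dump(c,open(f"{n}2.pkl","wb"))
t,s=load("top2.pkl"),load("side2.pkl")
crop(t,235,155,285,215,10,"t2.png")
crop(s,215,120,300,235,5,"s2.png")
for c in(t,s):
  for u,v in((259.8,182),) if c is t else ((245.3,198.5),(245.3,197.5)):
    print([dep(c,u+a,v+b).round(1) for a in(-1,0,1) for b in (-1,0,1)])
```

```text
t 11.07 pos [ 520.1 -298.9  161.5] q [-0.632  0.529  1.695 -0.     0.918 -1.963] F [ 0.43  0.44 -3.55] M [0.1  0.09 0.01] open 21.7
 xaxis [-2.e-04 -1.e-04 -1.e+00] yaxis [ 2.371e-01  9.715e-01 -1.000e-04] jaw az deg 76.29
[array([559. ,   2.3,  73.5]), array([556.1,   2.3,  68.7]), array([552. ,   2.3,  72.4]), array([559.2,  -1.3,  71.7]), array([555.5,  -1.2,  73. ]), array([551.2,  -1.2,  77.9]), array([559.6,  -4.8,  69. ]), array([555.6,  -4.8,  72.1]), array([552.4,  -4.8,  69.6])]
[array([558.9,  -6.4,  73.8]), array([558.7,  -4.5,  71.4]), array([557.9,   1.8,  72.9]), array([555.3,  -2. ,  77.7]), array([ 5.551e+02, -1.000e-01,  7.540e+01]), array([554.4,   5.7,  76.5]), array([552.8,  -5.5,  75. ]), array([552.6,  -3.6,  72.7]), array([551.7,   3.8,  75.1])]
[array([561.9, -28.8,  58.8]), array([558.9,  -6.4,  73.8]), array([558.7,  -4.5,  71.4]), array([558.5, -26.4,  61.1]), array([555.3,  -2. ,  77.7]), array([ 5.551e+02, -1.000e-01,  7.540e+01]), array([555.6, -26.8,  60.9]), array([552.8,  -5.5,  75. ]), array([552.6,  -3.6,  72.7])]
```

View pics/s2.png

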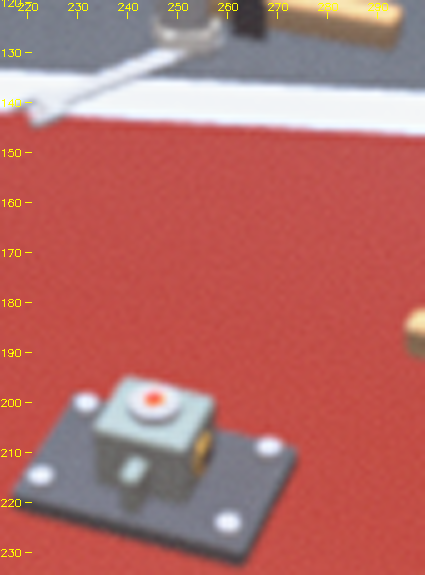

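View pics/t2.png

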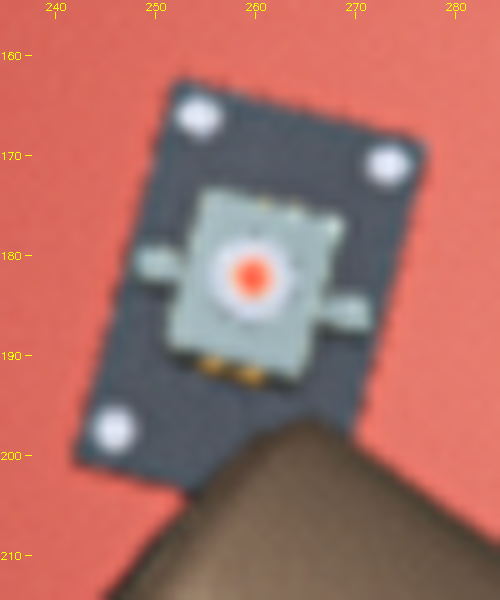

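In the side picture the dot is now almost flush with the boss at (245,199), and depth gives its top at about 72–74. Setting the mallet back down where it came from.

Emit:
jog_arm([
  [[255,0.5,2,-25,0,0,0],[255,0,0,-35,0,0,0],[255,0,0,-35,0,0,0],[255,0,0,-20,0,0,0],[255,0,0,-8,0,0,0],[255,0,0,-4,0,0,0],[255,0,0,-2,0,0,0],[255,0,0,0,0,0,0]],
])

```text
time: 12.18
position: [521.1, -294.7, 33.5]
tcp_rot: [0.083, 0.702, -0.084, 0.702]
force: [-0.4, 0.6, -3.0]
opening: 21.3
```

Run:
```python
from h import *
st()
s=load("side2.pkl")
for z in (72,74,83): print(z,proj(s,[554.3,-1,z]).round(2))
f=s["frame"][190:206,236:256].astype(int); m=(f[...,0]>200)&(f[...,1]<150)&(f[...,2]<140)
v,u=np.nonzero(m);print(m.sum(),u.mean()+236,v.mean()+190)
t=load("top2.pkl");f=t["frame"][176:189,253:267].astype(int); m=(f[...,0]-f[...,1]>60)
v,u=np.nonzero(m);U,V=u.mean()+253,v.mean()+176;print(m.sum(),U,V,atz(t,U,V,72))
```

```text
t 12.18 pos [ 521.1 -294.7   33.5] q [-0.625  0.704  1.786  0.     0.651 -1.959] F [-0.43  0.64 -2.99] M [ 0.04  0.18 -0.02] open 21.3
 xaxis [ 7.e-04 -4.e-04 -1.e+00] yaxis [ 2.344e-01  9.721e-01 -2.000e-04] jaw az deg 76.45
72 [245.62 199.21]
74 [245.61 198.69]
83 [245.55 196.35]
4 245.75 198.5
10 260.0 182.2 [554.87973722  -1.95236875  72.        ]
```

Emit:
jog_arm([
  [[255,0,0,-1,0,0,0],[255,0,0,-0.8,0,0,0],[255,0,0,0,0,0,0]],
])

```text
time: 12.55
position: [521.0, -294.7, 31.6]
tcp_rot: [0.083, 0.702, -0.084, 0.702]
force: [-1.7, 1.0, 3.7]
opening: 21.6
```

Emit:
jog_arm([
  [[0,0,0,0,0,0,0],[0,0,0,0,0,0,0],[0,0,0,0,0,0,0],[0,0,0,0,0,0,0],[0,0,0,0,0,0,0],[0,0,0,0,0,0,0],[0,0,0,15,0,0,0],[0,0,0,35,0,0,0],[0,0,0,45,0,0,0],[0,0,0,45,0,0,0],[0,0,0,45,0,0,0],[0,0,0,12,0,0,0]],
])

```text
time: 14.05
position: [521.4, -294.9, 232.1]
tcp_rot: [0.083, 0.701, -0.084, 0.704]
force: [-0.2, -0.2, -0.3]
opening: 95.3
```

Run:
```python
from h import *
from rig import camera
st()
s=camera("side"); pickle.dump(s,open("side3.pkl","wb")); crop(s,200,90,330,230,4,"s3.png")
```

```text
t 14.05 pos [ 521.4 -294.9  232.1] q [-0.625  0.449  1.624  0.     1.064 -1.959] F [-0.17 -0.2  -0.26] M [ 0.01 -0.02 -0.04] open 95.3
 xaxis [ 0.0043 -0.003  -1.    ] yaxis [ 0.2343  0.9722 -0.0019] jaw az deg 76.45
```

View pics/s3.png

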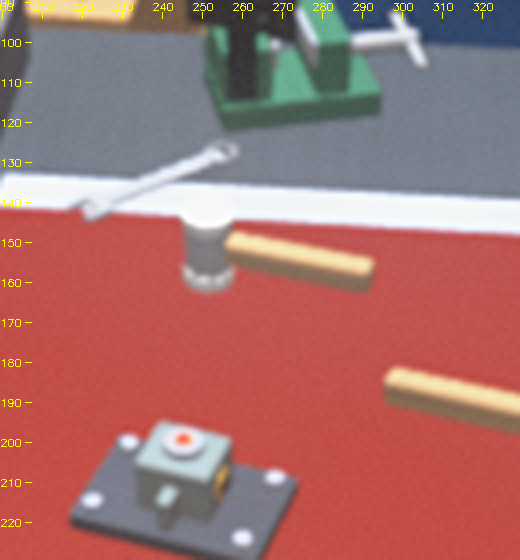

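The mallet stands upright at (251,240→290) clear of the pedestal, and the dot is flush. On to the gauge.

Emit:
jog_arm([
  [[0,0.7,30,0,0,0,-0.45],[0,0.7,45,0,0,0,-0.45],[0,0.7,48,0,0,0,-0.45],[0,0.7,48,0,0,0,-0.45],[0,0.7,48,0,0,0,-0.45],[0,0.7,48,0,0,0,-0.45],[0,0.7,48,0,0,0,-0.45],[0,0.7,48,0,0,0,-0.45],[0,0.7,48,0,0,0,-0.45],[0,0.7,48,0,0,0,-0.45],[0,0.8,48,0,0,0,-0.45],[0,0.8,32.5,0,0,0,-0.42]],
])

```text
time: 15.6
position: [528.7, 246.7, 227.0]
tcp_rot: [0.335, 0.623, -0.335, 0.622]
force: [-0.1, -0.2, -0.8]
opening: 95.1
```

Emit:
jog_arm([
  [[0,0,0,0,0,0,0],[0,0,0,0,0,0,0]],
])

```text
time: 15.85
position: [529.1, 244.3, 227.4]
tcp_rot: [0.334, 0.623, -0.335, 0.623]
force: [0.2, 0.1, -0.0]
opening: 95.2
```

Run:
```python
from h import *
from rig import camera
st()
s=camera("side"); pickle.dump(s,open("side4.pkl","wb")); crop(s,200,180,300,325,4,"s4.png")
```

```text
t 15.85 pos [529.1 244.3 227.4] q [ 0.319  0.433  1.666 -0.     1.045 -0.266] F [ 0.16  0.09 -0.01] M [-0.09  0.01 -0.01] open 95.2
 xaxis [-1.3e-03 -6.0e-04 -1.0e+00] yaxis [ 0.8335  0.5524 -0.0014] jaw az deg 33.53
```

View pics/s4.png

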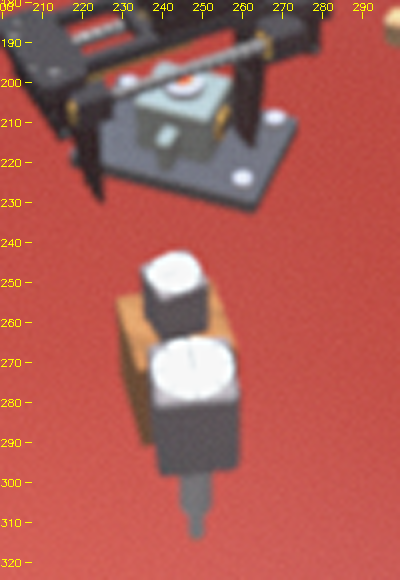

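Emit:
jog_arm([
  [[0,0.4,0.4,-25,0,0,0],[0,0,0,-40,0,0,0],[0,0,0,-35,0,0,0],[0,0,0,-20,0,0,0],[0,0,0,-12.4,0,0,0],[0,0,0,0,0,0,0]],
], squeeze=30)

```text
time: 16.65
position: [529.9, 244.6, 95.4]
tcp_rot: [0.335, 0.623, -0.335, 0.622]
force: [0.1, 0.6, -0.1]
opening: 94.9
```

Emit:
jog_arm([
  [[255,0,0,0,0,0,0],[255,0,0,0,0,0,0],[255,0,0,0,0,0,0],[255,0,0,0,0,0,0],[255,0,0,0,0,0,0],[255,0,0,0,0,0,0],[255,0,0,0,0,0,0]],
])

```text
time: 17.52
position: [529.8, 245.2, 95.7]
tcp_rot: [0.335, 0.623, -0.335, 0.623]
force: [-0.5, -0.3, 0.9]
opening: 34.1
```

```bash
python3 -c "from h import *;st()"
```

```text
t 17.52 pos [529.8 245.2  95.7] q [ 0.32   0.596  1.789 -0.     0.756 -0.264] F [-0.54 -0.35  0.89] M [-0.14  0.18  0.01] open 34.1
 xaxis [-2.e-04 -1.e-04 -1.e+00] yaxis [ 8.340e-01  5.517e-01 -2.000e-04] jaw az deg 33.49
```

Gripped, with the opening at 34.1. The gauge's origin is about 20.5 below the TCP. Lifting it out and going over the dowel.

Emit:
jog_arm([
  [[255,0,0,8,0,0,0],[255,0,0,20,0,0,0],[255,0,0,25,0,0,0],[255,0,0,25,0,0,0],[255,0,0,14,0,0,0],[255,0,0,0,0,0,0],[255,4,-40,0,0,0,0],[255,4.5,-45,0,0,0,0],[255,4.5,-45,0,0,0,0],[255,4.5,-45,0,0,0,0],[255,4,-42,0,0,0,0],[255,3,-28.5,0,0,0,0]],
])

```text
time: 19.02
position: [554.1, -2.0, 186.7]
tcp_rot: [0.335, 0.623, -0.335, 0.622]
force: [0.5, -0.4, -2.9]
opening: 34.0
```

Emit:
jog_arm([
  [[255,0,0,0,0,0,0],[255,0,0,-12,0,0,0],[255,0,0,0,0,0,0],[255,0,0,0,0,0,0]],
])

```text
time: 19.52
position: [554.3, 0.5, 175.5]
tcp_rot: [0.334, 0.623, -0.334, 0.623]
force: [-0.4, 0.2, -1.7]
opening: 33.9
```

Run:
```python
from h import *
from rig import camera
st()
for n in("side","top"):
    c=camera(n); pickle.dump(c,open(f"{n}5.pkl","wb"))
crop(load("side5.pkl"),215,140,285,235,6,"s5.png")
crop(load("top5.pkl"),215,140,305,220,6,"t5.png")
```

```text
t 19.52 pos [5.543e+02 5.000e-01 1.755e+02] q [-0.118  0.453  1.794  0.     0.895 -0.704] F [-0.41  0.15 -1.71] M [-0.03  0.04  0.03] open 33.9
 xaxis [-5.e-04  2.e-04 -1.e+00] yaxis [ 8.334e-01  5.526e-01 -3.000e-04] jaw az deg 33.55
```

View pics/s5.png

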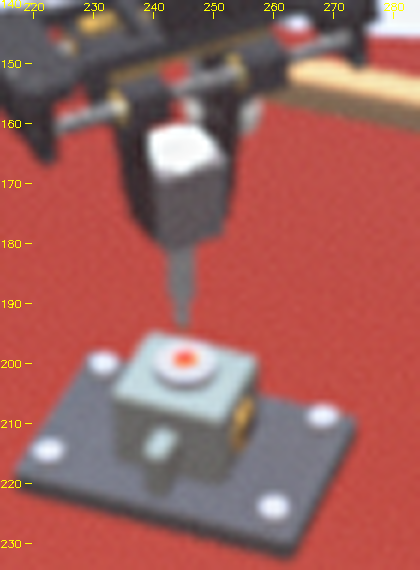

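View pics/t5.png

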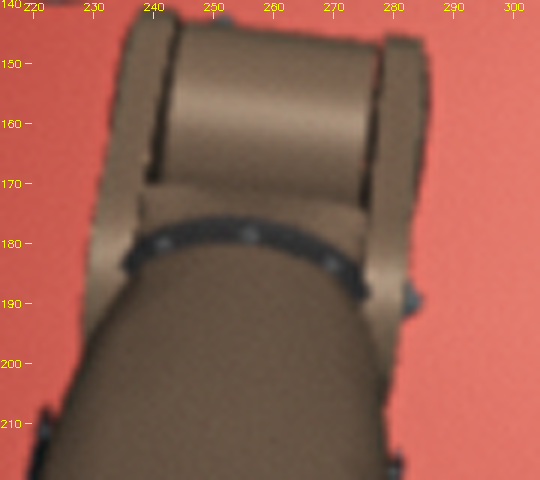

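```bash
python3 - <<'E'
from h import *
s=load("side5.pkl")
print("pred tip if under tcp",proj(s,[554.3,.5,93]),"origin",proj(s,[554.3,.5,155]), "case top centre",proj(s,[554.3,.5,201]))
print("dot pred",proj(s,[554.4,-.9,72]))
g=s["frame"].astype(int)
# stem rows: width-centre by non-red
for v in range(182,196):
    row=g[v,232:258]; w=np.clip(1-(row[:,0]-row[:,1]-0)/110.,0,1); 
    print(v,row[8:18,0],  (w*(np.arange(232,258))).sum()/w.sum() , w.sum().round(2))
f=g[190:206,236:256]
w=np.clip(f[...,0]-f[...,1]-20,0,None)*(np.hypot(np.mgrid[190:206,236:256][0]-199,np.mgrid[190:206,236:256][1]-245.3)<4)
V,U=np.mgrid[190:206,236:256]; print("dot",(w*U).sum()/w.sum(),(w*V).sum()/w.sum())
E
python3 -c "
from h import *
s=load('side5.pkl');crop(s,232,178,258,206,20,'s5b.png')"
```

```text
pred tip if under tcp [245.42620093 194.04524307] origin [245.01430627 177.23978295] case top centre [244.6935831  164.15415479]
dot pred [245.583968   199.22709257]
182 [194 185 153 124 114 113 122 157 190 196] 244.54343434343434 4.5
183 [195 190 171 133 121 119 125 160 188 193] 244.6631130063966 4.26
184 [197 192 171 138 120 122 124 159 189 196] 244.67377398720683 4.26
185 [192 193 168 135 118 116 124 158 190 193] 244.65180467091298 4.28
186 [195 192 172 134 122 115 122 156 189 192] 244.65884861407253 4.26
187 [192 192 172 135 118 117 121 155 189 196] 244.70798319327727 4.33
188 [196 193 174 142 122 117 124 153 185 190] 244.77969762419005 4.21
189 [190 194 180 153 129 122 131 164 187 193] 244.82731958762884 3.53
190 [193 194 189 169 141 126 149 181 192 198] 244.79584775086502 2.63
191 [193 191 192 177 143 127 157 189 194 192] 244.75409836065577 2.22
192 [194 195 192 179 149 127 156 191 195 194] 244.76954732510285 2.21
193 [195 194 196 180 153 133 159 191 194 194] 244.84579439252337 1.95
194 [193 192 193 188 167 151 168 192 193 192] 244.58461538461543 1.18
195 [192 191 190 190 181 179 185 193 192 192] 241.93729372937293 2.75
dot 245.5 198.79431818181817
```

View pics/s5b.png

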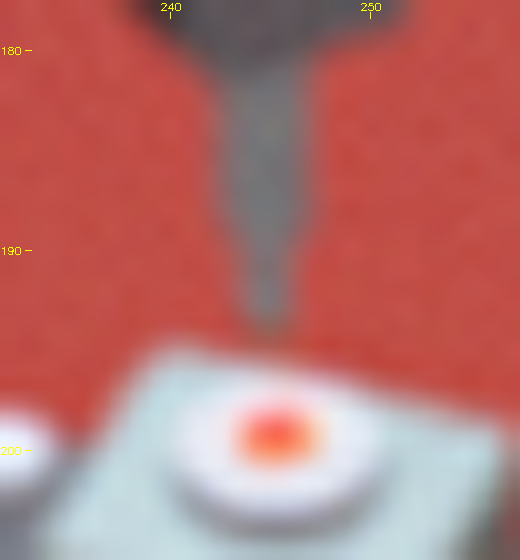

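In the enlarged side picture the tip sits at u≈244.8 and the dot at 245.4, so the tip is about 1.4 mm too far in +x. I'll correct that and descend to just above contact.

Emit:
jog_arm([
  [[255,-1.4,-0.8,-10,0,0,0],[255,0,0,-7,0,0,0],[255,0,0,0,0,0,0],[255,0,0,0,0,0,0]],
])

```text
time: 20.12
position: [553.1, -1.1, 158.8]
tcp_rot: [0.335, 0.623, -0.335, 0.623]
force: [0.6, 0.0, -0.6]
opening: 33.6
```

```bash
cat > look.py <<'E'
from h import *
from rig import camera
import sys
k=sys.argv[1]
fs=[];
for i in range(3):
    s,M=st(); c=camera("side"); fs.append(c["frame"].astype(float))
c["frame"]=np.mean(fs,0).round().astype(np.uint8); pickle.dump(c,open(f"side{k}.pkl","wb"))
crop(c,230,170,262,208,18,f"s{k}b.png")
E
python3 look.py 6
```

```text
t 20.12 pos [553.1  -1.1 158.8] q [-0.121  0.473  1.814  0.     0.854 -0.706] F [ 0.61  0.02 -0.63] M [-0.06  0.03 -0.01] open 33.6
 xaxis [ 1.e-04  0.e+00 -1.e+00] yaxis [8.340e-01 5.517e-01 1.000e-04] jaw az deg 33.48
t 20.18 pos [553.1  -1.1 158.9] q [-0.121  0.473  1.814  0.     0.854 -0.706] F [ 0.31  0.02 -1.92] M [-0.03  0.03  0.01] open 33.8
 xaxis [ 3.e-04  0.e+00 -1.e+00] yaxis [8.341e-01 5.517e-01 3.000e-04] jaw az deg 33.48
t 20.23 pos [553.1  -1.1 158.9] q [-0.121  0.473  1.814  0.     0.854 -0.706] F [-0.32 -0.47 -1.94] M [-0.09  0.03  0.01] open 33.9
 xaxis [ 4.e-04  0.e+00 -1.e+00] yaxis [8.341e-01 5.517e-01 3.000e-04] jaw az deg 33.48
```

View pics/s6b.png

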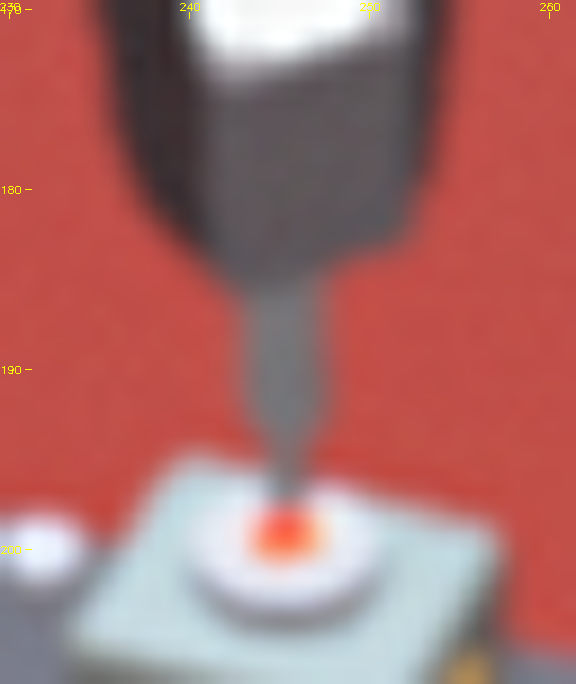

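Tip and dot now line up laterally (x≈288 vs 286 in the 18x crop). Lowering to contact in steps.

Emit:
jog_arm([
  [[255,0,0,-2.2,0,0,0],[255,0,0,-2,0,0,0],[255,0,0,0,0,0,0],[255,0,0,0,0,0,0]],
])

```text
time: 20.78
position: [553.0, -1.0, 154.6]
tcp_rot: [0.335, 0.623, -0.335, 0.623]
force: [-0.3, 0.8, -1.4]
opening: 33.6
```

```bash
python3 look.py 7
```

```text
t 20.77 pos [553.   -1.  154.6] q [-0.121  0.479  1.818  0.     0.845 -0.706] F [-0.31  0.84 -1.38] M [-0.03  0.04  0.03] open 33.6
 xaxis [ 1.e-04  0.e+00 -1.e+00] yaxis [8.341e-01 5.517e-01 1.000e-04] jaw az deg 33.48
t 20.82 pos [553.   -1.  154.6] q [-0.121  0.479  1.818  0.     0.845 -0.706] F [-0.31 -0.37 -1.44] M [-0.06  0.03 -0.03] open 33.9
 xaxis [ 1.e-04  0.e+00 -1.e+00] yaxis [8.340e-01 5.517e-01 1.000e-04] jaw az deg 33.48
t 20.88 pos [553.   -1.  154.6] q [-0.121  0.479  1.818  0.     0.845 -0.706] F [-0.08  0.04 -1.16] M [-0.03  0.09  0.05] open 33.8
 xaxis [ 1.e-04  0.e+00 -1.e+00] yaxis [8.340e-01 5.517e-01 1.000e-04] jaw az deg 33.49
```

Emit:
jog_arm([
  [[255,0,0,-2,0,0,0],[255,0,0,-2,0,0,0],[255,0,0,-1,0,0,0],[255,0,0,-1,0,0,0],[255,0,0,0,0,0,0],[255,0,0,0,0,0,0],[255,0,0,0,0,0,0]],
])

```text
time: 21.8
position: [553.0, -1.0, 148.6]
tcp_rot: [0.335, 0.623, -0.335, 0.623]
force: [0.3, 0.1, 1.3]
opening: 34.0
```

```bash
python3 look.py 8;  python3 look.py 9
```

```text
t 21.8 pos [553.   -1.  148.6] q [-0.121  0.487  1.824  0.     0.831 -0.706] F [0.3  0.14 1.32] M [-0.06  0.09 -0.01] open 34.0
 xaxis [ 2.e-04  0.e+00 -1.e+00] yaxis [8.341e-01 5.517e-01 2.000e-04] jaw az deg 33.48
t 21.85 pos [553.   -1.  148.6] q [-0.121  0.487  1.824  0.     0.831 -0.706] F [-0.69 -0.1   0.3 ] M [-0.03  0.03  0.05] open 33.7
 xaxis [ 2.e-04  0.e+00 -1.e+00] yaxis [8.340e-01 5.517e-01 1.000e-04] jaw az deg 33.48
t 21.9 pos [553.1  -1.  148.6] q [-0.121  0.487  1.824  0.     0.831 -0.706] F [0.52 0.31 0.97] M [-0.07  0.01  0.  ] open 34.0
 xaxis [ 2.e-04  0.e+00 -1.e+00] yaxis [8.340e-01 5.517e-01 2.000e-04] jaw az deg 33.49
t 21.95 pos [553.   -1.  148.6] q [-0.121  0.487  1.824  0.     0.831 -0.706] F [-1.45 -0.19  0.43] M [-0.06  0.06 -0.02] open 34.0
 xaxis [ 2.e-04  0.e+00 -1.e+00] yaxis [8.340e-01 5.517e-01 2.000e-04] jaw az deg 33.49
t 22.0 pos [553.   -1.  148.6] q [-0.121  0.487  1.824  0.     0.831 -0.706] F [-0.37  0.15  0.71] M [-0.06  0.07 -0.03] open 33.8
 xaxis [ 2.e-04  0.e+00 -1.e+00] yaxis [8.340e-01 5.517e-01 2.000e-04] jaw az deg 33.48
t 22.05 pos [553.   -1.  148.6] q [-0.121  0.487  1.824  0.     0.831 -0.706] F [-0.23  0.78  1.09] M [-0.08  0.04  0.01] open 34.2
 xaxis [ 1.e-04  0.e+00 -1.e+00] yaxis [8.340e-01 5.517e-01 1.000e-04] jaw az deg 33.48
```

View pics/s8b.png

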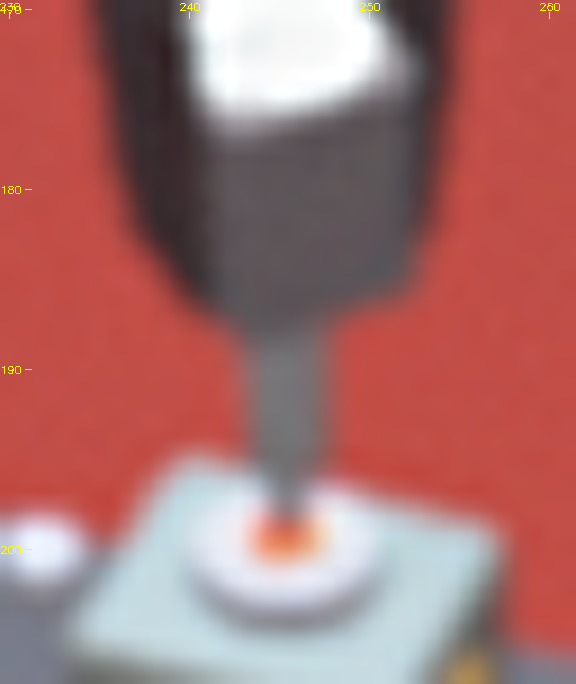

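View pics/s7b.png

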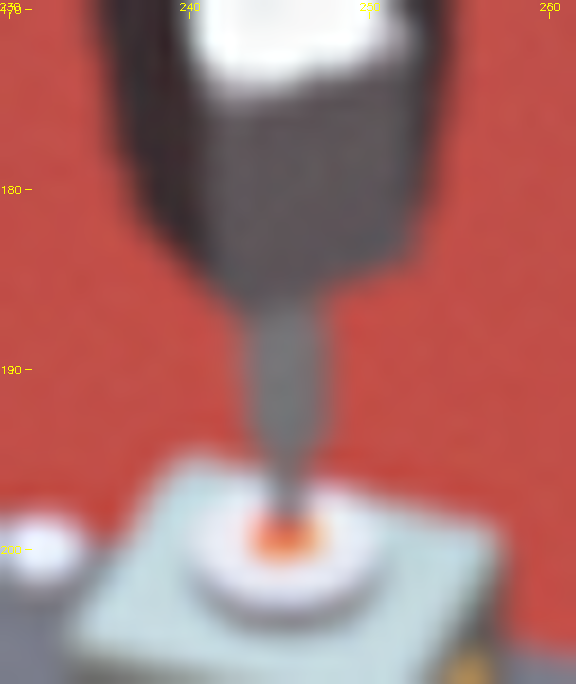

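Run:
```python
from h import *
a=load("side3.pkl")["frame"].astype(int); 
for k in(6,7,9):
    b=load(f"side{k}.pkl")["frame"].astype(int)
    print(k)
    for v in range(193,203): print(v,"ref",a[v,243:249].tolist() if k==6 else "", "now",b[v,243:249].tolist())
s=load("side9.pkl")
for y in(-4,-1,2): print(y,proj(s,[554.5,y,72]),proj(s,[554.5,y,75.5]))
```

```text
6
193 ref [[193, 76, 69], [196, 80, 73], [193, 77, 71], [196, 83, 74], [194, 78, 70], [195, 78, 73]] now [[173, 89, 87], [143, 107, 108], [123, 115, 118], [122, 113, 116], [144, 103, 104], [172, 86, 82]]
194 ref [[195, 76, 70], [197, 76, 71], [192, 74, 67], [195, 77, 67], [193, 76, 68], [195, 80, 73]] now [[185, 82, 77], [160, 95, 95], [132, 110, 112], [134, 108, 110], [161, 93, 92], [187, 80, 74]]
195 ref [[192, 111, 109], [192, 104, 101], [193, 97, 93], [195, 89, 85], [192, 78, 72], [195, 79, 69]] now [[189, 113, 112], [171, 110, 110], [137, 111, 112], [138, 104, 105], [169, 86, 82], [191, 75, 68]]
196 ref [[196, 185, 195], [200, 178, 187], [205, 170, 170], [206, 152, 152], [205, 132, 137], [199, 114, 119]] now [[193, 183, 192], [174, 163, 172], [136, 129, 133], [138, 112, 115], [172, 110, 115], [195, 110, 115]]
197 ref [[218, 227, 237], [228, 225, 234], [235, 216, 225], [237, 212, 217], [230, 206, 219], [219, 193, 209]] now [[216, 227, 236], [197, 197, 210], [154, 143, 150], [161, 136, 142], [202, 174, 186], [217, 190, 203]]
198 ref [[240, 230, 237], [249, 209, 220], [250, 180, 18
[... 2806 characters left out ...]
130, 133], [168, 135, 137], [221, 194, 192], [233, 230, 232]]
199 ref  now [[243, 221, 223], [241, 164, 149], [213, 114, 95], [211, 123, 101], [235, 185, 158], [238, 231, 226]]
200 ref  now [[238, 220, 224], [239, 172, 149], [234, 149, 112], [231, 157, 124], [234, 192, 168], [232, 226, 227]]
201 ref  now [[231, 229, 239], [233, 216, 220], [234, 206, 202], [233, 214, 215], [229, 224, 229], [227, 229, 239]]
202 ref  now [[221, 223, 235], [225, 228, 238], [228, 227, 237], [228, 230, 241], [226, 229, 241], [212, 216, 228]]
-4 [245.67607125 198.55391093] [245.65405205 197.6469159 ]
-1 [245.55444559 199.20328815] [245.53220699 198.29583166]
2 [245.43243223 199.85473541] [245.40997293 198.94681913]
```

Force now averages about +0.8 N against about -1.5 N hanging, so the press is about 2.3 N, which is right for half way. For the view direction (y) I'll cross-check with averaged depth on the stem.

Run:
```python
from h import *
K=None
res=[]
for k,rows in((5,range(183,188)),(6,range(188,192)),(7,range(188,193)),(8,range(190,195)),(9,range(190,195))):
    s=load(f"side{k}.pkl"); K=s["camera_matrix"]
    pts=np.array([dep(s,u,v) for v in rows for u in((244,245) if k==5 else (245,246))])
    # boss-top/plate-block depth bias: expected depth for z plane
    bias=[]
    f=s["frame"]
    for v in range(203,207):
        for u in range(240,250):
            pass
    # block top z=62 pixels
    for (u,v) in [(u,v) for v in range(199,207) for u in range(234,240)]+[(u,v) for v in range(202,207) for u in range(251,256)]:
        P=dep(s,u,v); 
        if abs(P[2]-62)<8: 
            d_exp=(s["R"]@atz(s,u,v,62)+s["t"])[2]; bias.append(s["depth"][v,u]-d_exp)
    print(k,pts.mean(0).round(2),"sd",pts.std(0).round(1),"n",len(pts),"bias",np.mean(bias).round(2),len(bias),np.std(bias).round(1))
```

```text
5 [555.44   7.06 131.87] sd [1.5 2.1 5.7] n 10 bias -0.16 60 3.5
6 [553.16   4.87 113.71] sd [1.4 2.  4. ] n 8 bias 0.13 60 3.3
7 [553.07   5.79 112.58] sd [1.3 2.7 6.2] n 10 bias -0.24 59 3.1
8 [553.28   5.32 104.71] sd [1.6 1.8 5.4] n 10 bias 0.05 60 3.6
9 [553.26   5.43 104.81] sd [1.6 2.4 5.5] n 10 bias 0.05 59 3.6
```

Depth puts the stem axis at about (553.2,-1.5), against the dot at about (554.3,-1). The residual is about 1 mm, mostly in x, so I'll lift off, nudge and press again.

Emit:
jog_arm([
  [[255,0,0,5,0,0,0],[255,0,0,4,0,0,0],[255,0.7,0.3,0,0,0,0],[255,0,0,0,0,0,0],[255,0,0,-2.8,0,0,0],[255,0,0,-2,0,0,0],[255,0,0,-2,0,0,0],[255,0,0,-1.2,0,0,0],[255,0,0,-1,0,0,0],[255,0,0,0,0,0,0],[255,0,0,0,0,0,0],[255,0,0,0,0,0,0]],
])

```text
time: 23.6
position: [553.7, -0.7, 148.6]
tcp_rot: [0.335, 0.623, -0.335, 0.623]
force: [-0.3, -0.8, 0.5]
opening: 34.1
```

```bash
python3 look.py 10 | grep -v xaxis;  python3 look.py 11| grep -v xaxis; python3 look.py 12| grep -v xaxis
python3 - <<'E'
from h import *
s=load("side12.pkl"); crop(s,170,100,330,240,4,"s12w.png")
E
```

```text
t 23.6 pos [553.7  -0.7 148.6] q [-0.121  0.488  1.822  0.     0.832 -0.705] F [-0.26 -0.81  0.54] M [-0.01  0.08  0.01] open 34.1
t 23.65 pos [553.7  -0.7 148.6] q [-0.121  0.488  1.822  0.     0.832 -0.705] F [-0.43 -0.22  0.37] M [-0.07  0.05 -0.07] open 33.6
t 23.7 pos [553.7  -0.7 148.6] q [-0.121  0.488  1.822  0.     0.832 -0.705] F [-0.41  0.36  0.48] M [-0.06  0.08  0.02] open 34.0
t 23.75 pos [553.7  -0.7 148.6] q [-0.121  0.488  1.822  0.     0.832 -0.705] F [-0.88  0.72  0.62] M [-0.06  0.02 -0.01] open 33.8
t 23.8 pos [553.7  -0.7 148.6] q [-0.121  0.488  1.822  0.     0.832 -0.705] F [-0.21  0.16  0.69] M [-0.    0.03  0.02] open 33.5
t 23.85 pos [553.7  -0.8 148.6] q [-0.121  0.488  1.822  0.     0.832 -0.705] F [-0.39  0.39  0.42] M [0.02 0.08 0.  ] open 34.0
t 23.9 pos [553.7  -0.7 148.5] q [-0.121  0.488  1.822  0.     0.832 -0.705] F [ 0.45 -0.83  1.05] M [-0.04  0.08  0.03] open 33.9
t 23.95 pos [553.7  -0.7 148.6] q [-0.121  0.488  1.822  0.     0.832 -0.705] F [0.63 0.08 0.35] M [-0.01  0.07  0.03] open 33.9
t 24.0 pos [553.7  -0.7 148.6] q [-0.121  0.488  1.822  0.     0.832 -0.705] F [-0.88  0.06  0.02] M [-0.08  0.07  0.  ] open 33.9
```

View pics/s12b.png

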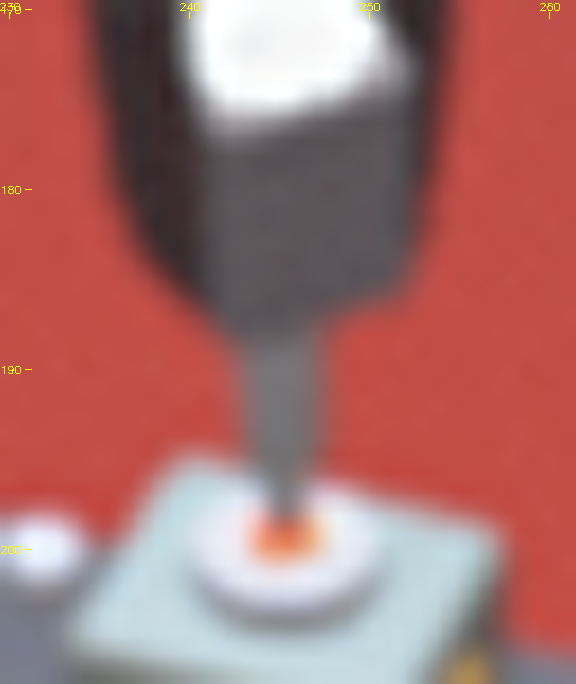

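View pics/s12w.png

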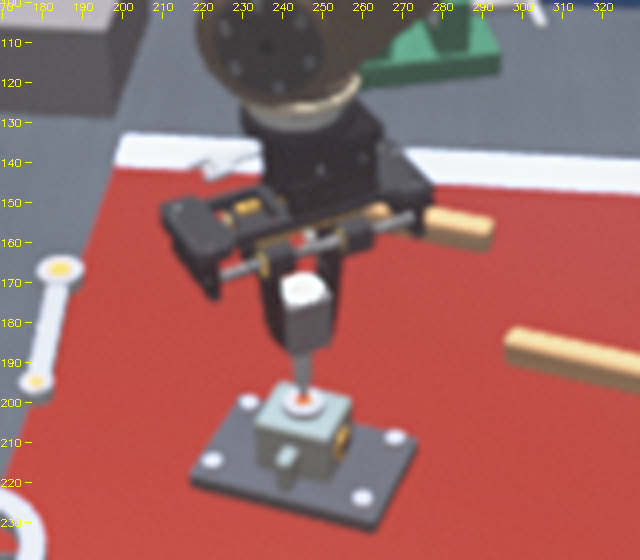

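The tip is centred on the dot. Force suggests about 5 mm in and the kinematics about 5.8, so I'll add 0.4 mm and settle.

Emit:
jog_arm([
  [[255,0,0,-0.4,0,0,0],[255,0,0,0,0,0,0],[255,0,0,0,0,0,0],[255,0,0,0,0,0,0]],
])

```text
time: 24.55
position: [553.7, -0.7, 148.2]
tcp_rot: [0.335, 0.623, -0.335, 0.623]
force: [-0.1, 0.2, 0.4]
opening: 33.7
```

```bash
python3 look.py 13|grep -v xaxis; python3 -c "
from rig import sign_off; print(sign_off())"
```

```text
t 24.55 pos [553.7  -0.7 148.2] q [-0.121  0.488  1.822  0.     0.831 -0.705] F [-0.09  0.24  0.38] M [-0.03  0.02 -0.02] open 33.7
t 24.6 pos [553.7  -0.7 148.2] q [-0.121  0.488  1.822  0.     0.831 -0.705] F [ 1.02 -0.07  0.78] M [0.01 0.03 0.01] open 33.9
t 24.65 pos [553.7  -0.7 148.2] q [-0.121  0.488  1.822  0.     0.831 -0.705] F [0.26 0.73 1.11] M [-0.01  0.01  0.02] open 33.8
the job is handed in; nothing more can be done
None
```

I drove the dowel home with the mallet and stood the mallet back where it came from. I handed in at about 24.7 s with the small gauge held upright on the red top.

- **Dowel:** pressing force jumped to 12–18 N at the expected depth. The side picture and depth then put its top at about 72–74 mm, nearly flush with the boss.
- **Mallet:** I used the one farthest right; the last clear side view shows it standing upright, well clear of the pedestal.
- **Tip position:** the side view showed the tip within about 0.5 mm of the dot's centre sideways. Along the viewing direction (y) averaged stem depth agrees to within about 1 mm. The arm hides this spot from the top camera, so I could not confirm it from there.
- **Plunger:** the last two checks disagree slightly. Arm height gives about 6.2 mm in. Force, about 2.2 N and noisy by roughly 0.4 N, gives 5–6 mm.
- **Other items:** I did not touch the flywheel, connecting rod, mug, wrench, copper bush or larger gauge, but I did not check them again at the end.

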